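# Pin the sliding arm rest with a ball-lock pin

## Robot

A 7-joint arm with a two-finger parallel gripper is mounted at the origin on the work surface. World frame = base frame: x ahead of the robot, y to its left, z up, the work surface at z = 0. Lengths are in m, angles in rad, forces in N, time in s.
With the tool pointing down it reaches from about 0.425 to 0.825 m from the base axis. Payload 3.6 kg.
Tool frame: the origin (TCP) lies on the centre line of the jaws, within the pads' length; the fingertips stand 19 mm ahead of it and the grasp point (between the pads) is the TCP; z points along the fingers, y is the direction in which the jaws open and shut (so a half turn about z gives the same grasp; the last joint's range is limited). The gripper opens to 93 mm and grips with 3 to 60 N. Pads are 15 mm wide; open, the fingers measure 128 mm over their backs; the gripper's body (75 mm by 188 mm) begins 65 mm behind the grasp point.
Start: joints at [-1.315, 0.615, -0.013, 1.423, 0.008, 1.103, -0.04], TCP at [0.181, 0.624, 0.238] pointing down, gripper open.
Joint ranges: [-3.12, 3.12], [-0.3, 2.06], [-1.34, 1.32], [0.26, 2.42], [-1.36, 4.5], [0.01, 1.98], [-2.84, 2.84]. Speed limits (rad/s): [2.79, 2.79, 3.14, 3.14, 3.14, 3.14, 3.14].

## Interface

Orientations are given as a unit quaternion [x, y, z, w].
In Python, from cell import bot gives the robot as it stands.
- The arm moves only by the tool jog_arm, never from a script. Its argument "commands" is a list of rows, each an object with "rot": the turn, a rotation vector about the tool's x, y, z in degrees, a list of three; "xyz": the shift along the tool's x, y, z in m, a list of three; "claw": the closure, from -1 (fully open) to 1 (shut). In form: [{"rot": [ax, ay, az], "xyz": [tx, ty, tz], "claw": claw}, ...]. A call has 1 to 12 rows; each row shifts and turns the commanded pose from where the row before left it, along the tool's axes as they then stand; what a row does not reach is not made up. A row lasts 1/10 s, in which the tool goes at most 50 mm and 8.59 degrees, less where a joint would pass 70% of its speed; a pose out of reach is approached as far as the arm can. A call is refused whole if a number of a shift passes 0.05 or a number of a turn 8.59, either way. A call with a gripper value outside its range is refused whole. The fingers move at their own pace and stop on an object; "grip_force" is the grip in N (left out, the last holds). Time passes only in rows, so rows that do not move let the fingers close. It gives the time, the measured TCP pose, the force and the opening at its end, in the units of the state.
- bot.get_state(): the state, without advancing time (a new reading comes with each control period).
- bot.read_camera(name): name is "scene" or "top"; returns a dict with "image" (420x560x3 uint8, red, green, blue), "K" (3x3 intrinsics, pixels), "extrinsics" (4x4, takes a point from camera to world coordinates). Camera axes: x right, y down, z forward; pixel columns grow to the right and rows downward; lengths in m; the calibration is good to about 2 mm. A picture is of the moment at which its call begins. There is no depth.
- bot.close_job(): hands the job in, once; it reports no verdict.
The state is a dict: "t": time; "joint_positions": joint angles; "joint_velocities": joint speeds; "effort": joint torques, N m; "eef_pos": TCP position; "orientation": TCP orientation; "contact_force": force on the tool from outside, world axes, zero at the start; "ft_torque": the same for the moment, N m; "opening": finger opening in m.
Only numpy, scipy, OpenCV 4.12 (cv2) and the standard library are available. Lean on these libraries where they do the work, as an engineer would, in place of code of your own. Each camera call takes 0.05 s, during which the arm holds its last target. There are 200 camera calls.

## Task

Push the padded arm rest along its rail, fully home against its stop, then lock it there with the quick-release pin from the white holder: hold the pin's side button squeezed in, feel for the hole in the loose fork, which stands a little to one side, and put the pin down through fork and tongue until its collar is fully home, without forcing anything. Then let go, so that the button springs out and the balls lock the pin, and leave the other things on the desk alone.

Things in the scene. Friction and masses are not known exactly. Their poses are not given: they have to be found in the camera images.
- bracket: Base of the arm rest, fixed to the desk: aluminium plate 110 (x) x 315 (y: -265 to +50) x 8 mm with a dark steel rail; the steel fork stands at its +y end, the padded rest slides on the rail. Origin on the desk under the nominal hole axis; z is up, +y is the way the rest slides home.
- seat (a point): Nominal hole axis at the level of the fork's top face, 58 mm above the desk (x = 0, y = 0 of the bracket; axes as the bracket). The tongue's hole lies on this vertical axis when the rest is fully home. The clear space under the fork reaches down to 8 mm above the desk.
- fork_slot (a point): Point on the bracket under the fork (x = 0, y = 30 mm). The fork: two steel plates 60 (x) x 50 (y) x 8 mm, 30-38 and 50-58 mm above the desk, joined at +y by a web, with 14 mm holes in line (1 mm chamfers). It is loose: 4 N shifts it along the bracket's x, up to 13 mm either way; it stays where left; at first it stands 3 to 12 mm off to +x, unreported; holes exactly at y = 0.
- rest (a joint): Travel of the rest along the bracket's +y, m: 0 fully out, 0.060 fully home on a hard stop; starts at 0 to 0.03. Sliding takes 5 N; it stays where it is left. An aluminium tongue on it, 40 mm wide, 39 to 49 mm above the desk, with a 14 mm hole (1 mm chamfer), enters between the fork's plates.
- pad_end (a point): Centre of the outer end face of the rest's black pad (110 x 110 mm, 49 to 91 mm above the desk), 70 mm above the desk; axes as the bracket, the face looks to -y. Push it here towards +y. When home it is 190 mm from the nominal hole axis and the pad's other end 80 mm.
- pin_grip (a point): Ball-lock pin, upright in its holder at first: point on the shank's axis half-way up its handle, where it is squeezed; z is up the pin. Aluminium handle 22 mm (x) wide, y = -13 to +9 mm, from 24 mm below to 26 mm above this point. Squeezing it along the pin's y here, 30 mm closing to 25 mm, holds the button in. It may be pinned at any yaw.
- pin: The same pin (about 0.19 kg), origin at the centre of its collar's underside, 30 mm below the grip point. Collar 32 mm across, 6 mm thick; it rests on the holder, and on the fork's top face when the pin is fully home. Below it a round steel shank, 12 mm in diameter, 42 mm long, tip chamfered 1 mm.
- pin_balls (a point): Point on the shank's axis between the pin's two locking balls, 33.5 mm below the collar's underside and 8.5 mm above the tip. The balls (6 mm high) stick out along the pin's x, 19 mm over both, and cannot pass a 14 mm hole; they draw in flush only while the button is held fully in. Pin home and button out, they stand 2.5 mm below the fork.
- button (a joint): How far the pin's button is pressed in, m: 0 out (balls out), 0.005 fully in (balls flush); 3 N starts it, 10 N holds it fully in. It is a steel block on the +y side of the handle, 18 mm (x) wide, 28 mm high, centred at the height of the grip point, y = +9 to +17 mm of the pin when out.
- holder: White plastic block 70 x 70 x 50 mm, fixed to the desk, origin under its centre; the pin stands loosely in its 22 mm through hole.
- canister: Bystander: lidded steel canister, 72 mm wide, 87 mm high, origin under its centre; stands beside the holder. Leave alone.
- tape: Bystander: roll of tape, 64 mm wide, 24 mm high, between robot and arm rest. Leave alone.
- screwdriver: Bystander: screwdriver lying between robot and arm rest. Leave alone.
- dish: Bystander: steel bowl 100 mm wide, 40 mm high, behind the arm rest. Leave alone.
- sanitiser: Bystander: clear bottle 56 mm wide, 140 mm high, behind the arm rest. Leave alone.
- glove_box: Bystander: white carton 200 x 110 x 70 mm on the right. Leave alone.
- notepad: Bystander: paper pad 100 x 140 x 12 mm behind the fork. Leave alone.
Not all that is in view belongs to the job. Leave any yellow look-alike of the pin alone.

How it is judged:
By the outcome, as a careful person would: the job done as asked, in the order asked, and still so for the second after the job is handed in, with the robot touching nothing.
It also fails if it takes over 67 s, if anything falls off the work surface, if the arm or the gripper's body presses on something with over 40 N, if the wrist force passes 120 N, or if a joint passes its speed limit or range.

## Working session

There is one attempt and no reset: what is moved stays moved. The work goes in short steps, Python scripts to look and compute and a tool call to move; the robot and the scene stay as the last step left them, time stands still between calls to the robot, and variables do not carry over. Pictures are saved under pics/ and viewed, about 8 in all and at most 12, crops included, and the job is handed in when it is done.

Besides the shell and the picture viewer there is one more tool, called after "Request:" in YAML: its name, and indented under it one key for each argument. jog_arm: Moves the arm, as the interface text tells. Its arguments: {"type":"object","properties":{"commands":{"type":"array","items":{"type":"object","properties":{"rot":{"type":"array","items":{"type":"number"}},"xyz":{"type":"array","items":{"type":"number"}},"claw":{"type":"number"}}}},"grip_force":{"type":"number"}},"required":["commands"]}

```bash
mkdir -p pics
cat > h.py <<'E'
import numpy as np, cv2
from cell import bot
def shot(n,f=None):
    r=bot.read_camera(n); 
    if f: cv2.imwrite(f'pics/{f}.png',r['image'][:,:,::-1])
    return r
def ray(r,u,v):
    K=np.array(r['K']);T=np.array(r['extrinsics'])
    d=T[:3,:3]@np.linalg.solve(K,[u,v,1.]); return T[:3,3],d
def onz(r,u,v,z):
    o,d=ray(r,u,v); return o+d*(z-o[2])/d[2]
def proj(r,p):
    K=np.array(r['K']);T=np.array(r['extrinsics'])
    c=T[:3,:3].T@(np.array(p)-T[:3,3]); q=K@c; return q[:2]/q[2]
def tri(a,b):
    A=np.zeros((3,3));B=np.zeros(3)
    for o,d in (a,b):
        d=d/np.linalg.norm(d);M=np.eye(3)-np.outer(d,d);A+=M;B+=M@o
    return np.linalg.solve(A,B)
E
python3 - <<'E'
from h import *
a=shot('scene','s0');b=shot('top','t0')
import pickle;pickle.dump((a,b),open('v0.pkl','wb'))
for r in(a,b):print(np.round(r['extrinsics'],3).tolist(),np.round(r['K'],1).tolist())
s=bot.get_state();print(s)
E
```

```text
[[-0.768, 0.483, -0.42, 1.075], [0.64, 0.592, -0.49, 0.635], [0.012, -0.645, -0.764, 1.065], [0.0, 0.0, 0.0, 1.0]] [[505.2, 0.0, 285.9], [0.0, 505.2, 213.4], [0.0, 0.0, 1.0]]
[[-0.016, -0.992, 0.125, 0.367], [-1.0, 0.018, 0.016, -0.009], [-0.018, -0.125, -0.992, 1.414], [0.0, 0.0, 0.0, 1.0]] [[454.6, 0.0, 275.4], [0.0, 454.6, 212.9], [0.0, 0.0, 1.0]]
{'t': 0.1, 'joint_positions': array([-1.31546267,  0.61580888, -0.01262953,  1.42468192,  0.00812768,
        1.10337404, -0.04038703]), 'joint_velocities': array([-0.00055424, -0.00113734,  0.00037407, -0.00417455, -0.00144585,
        0.00032535,  0.00207951]), 'effort': array([ 1.01390688e-03, -4.60041726e+01,  2.09721085e-01, -1.66243923e+01,
       -6.12715515e-02,  1.68558658e-02,  1.02550969e-04]), 'eef_pos': array([0.18058706, 0.62374776, 0.23662456]), 'orientation': array([ 1.40400747e-01,  9.90094135e-01, -1.10256531e-03, -1.34906533e-04]), 'contact_force': array([ 0.32261406, -0.65238851,  0.43037212]), 'ft_torque': array([-0.01390449, -0.03109234,  0.02431266]), 'opening': 0.09257716152498087}
```

View pics/s0.png

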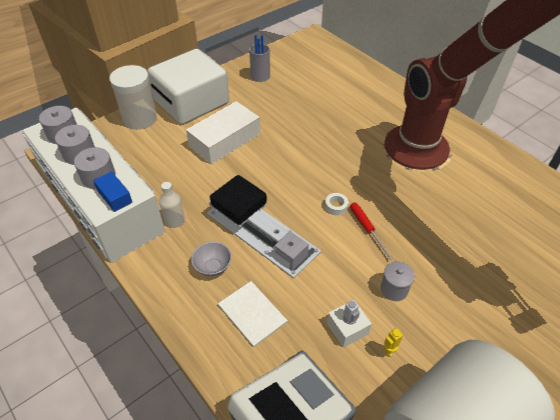

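View pics/t0.png

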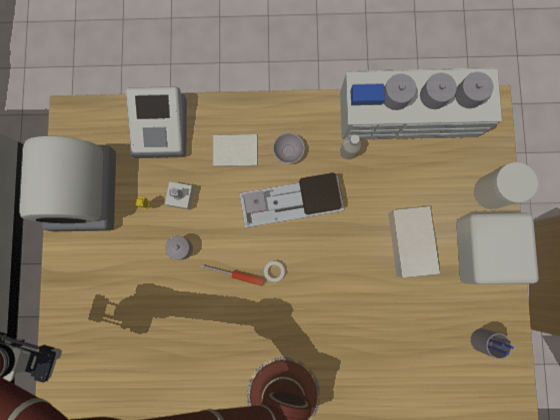

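The pin in the white holder is at scene (351,312) and top (177,192). The only look-alike is the yellow one, at scene (393,341) and top (141,202). The bracket, pad and fork are at top (290,200), with the fork on the left, towards world +y. One close composite comes next.

Run:
```python
from h import *
import pickle
a,b=pickle.load(open('v0.pkl','rb'))
def crop(r,u,v,w,h,s): return cv2.resize(r['image'][v:v+h,u:u+w,::-1],(w*s,h*s),interpolation=cv2.INTER_CUBIC)
A=crop(a,205,175,120,100,4);B=crop(b,235,165,120,70,4);C=crop(a,320,290,80,75,4);D=crop(b,155,170,80,50,4)
o=np.zeros((700,800,3),np.uint8)
o[:400,:480]=A;o[400:680,:480]=B;o[:300,480:800]=C;o[400:600,480:800]=D
cv2.imwrite('pics/c0.png',cv2.resize(o[:680],None,fx=.88,fy=.88))
cv2.imwrite('pics/c0.png',o[:680])
o2=cv2.resize(o[:680],(706,600),interpolation=cv2.INTER_AREA);cv2.imwrite('pics/c0.png',o2)
```

```text
(no output)
```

View pics/c0.png

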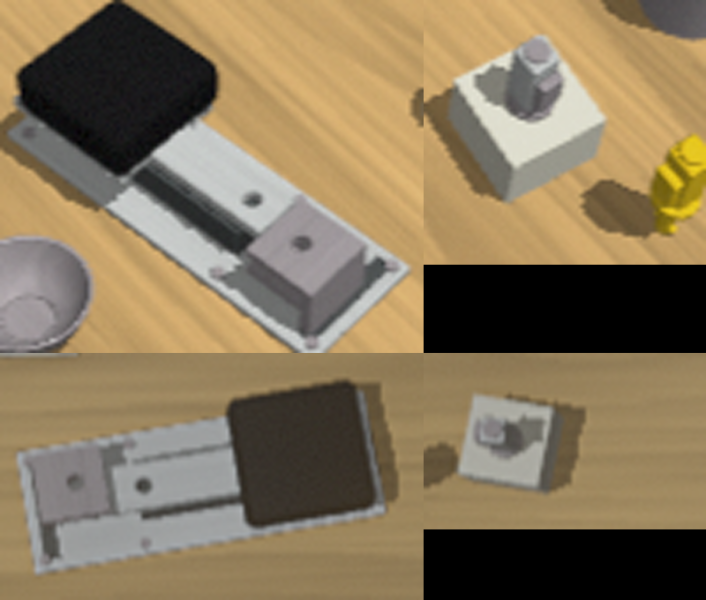

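Run:
```python
from h import *
import pickle
a,b=pickle.load(open('v0.pkl','rb'))
print('plate top',[np.round(onz(b,*p,.008)[:2],4).tolist() for p in[(240.1,193.9),(246.3,226.8),(343.8,210)]])
print('plate sc',[np.round(onz(a,*p,.008)[:2],4).tolist() for p in[(320.9,250.9),(207.8,213.2)]])
print('fork hole',onz(b,256.2,201.5,.058),onz(a,290.6,243.8,.058),tri(ray(a,290.6,243.8),ray(b,256.2,201.5)))
print('tongue',onz(b,275.8,202.4,.049),onz(a,276.7,231.4,.049),tri(ray(a,276.7,231.4),ray(b,275.8,202.4)))
print('pin top',onz(b,174.3,192.4,.106),onz(a,352.6,303.3,.106),tri(ray(a,352.6,303.3),ray(b,174.3,192.4)))
# big crops with subpixel for pin
def crop(r,u,v,w,h,s): return cv2.resize(r['image'][v:v+h,u:u+w,::-1],(w*s,h*s),interpolation=cv2.INTER_CUBIC)
o=np.zeros((600,800,3),np.uint8)
o[:,:400]=crop(a,330,290,40,60,10)
o[:400,400:]=crop(b,160,175,40,40,10)
cv2.imwrite('pics/c1.png',o)
# black pad masks
for r,(x0,x1,y0,y1) in((a,(200,275,170,230)),(b,(290,350,165,225))):
    g=r['image'].max(2); m=np.zeros_like(g);m[y0:y1,x0:x1]=(g[y0:y1,x0:x1]<62)*255
    c=max(cv2.findContours(m,0,2)[0],key=cv2.contourArea);print(cv2.boxPoints(cv2.minAreaRect(c)).tolist(),cv2.contourArea(c), cv2.approxPolyDP(c,4,True)[:,0].tolist())
```

```text
plate top [[0.6062, 0.1227], [0.5021, 0.104], [0.5494, -0.2002]]
plate sc [[0.5052, 0.1124], [0.659, -0.1774]]
fork hole [0.57351393 0.06950617 0.058     ] [0.57580125 0.07338287 0.058     ] [0.5738183  0.07022908 0.05318527]
tongue [0.57103524 0.01050241 0.049     ] [0.5733912 0.0157129 0.049    ] [0.57117299 0.01133242 0.04313854]
pin top [0.59753381 0.30653277 0.106     ] [0.59912915 0.30772921 0.106     ] [0.59797263 0.30701768 0.1037668 ]
[[206.41177368164062, 198.35292053222656], [243.83294677734375, 167.94822692871094], [269.67999267578125, 199.75999450683594], [232.25881958007812, 230.16468811035156]] 1601.5 [[238, 175], [210, 197], [214, 207], [239, 224], [264, 204], [265, 194]]
[[298.2080383300781, 178.84564208984375], [334.6040344238281, 172.42282104492188], [340.8456726074219, 207.79196166992188], [304.4496765136719, 214.21478271484375]] 1229.5 [[334, 174], [300, 180], [306, 213], [340, 206]]
```

View pics/c1.png

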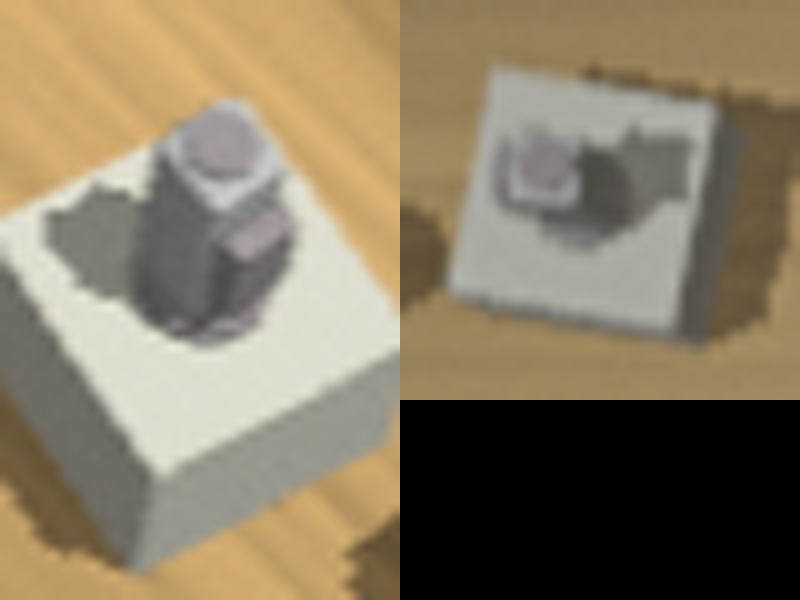

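The close crop confirms the choice: a grey pin whose button faces about world +y. Fork hole ≈ (0.574, 0.070), tongue hole ≈ (0.571, 0.011), bracket yaw ≈ 9°. I'll turn the tool to the bracket's axes and close the jaws for pushing.

Request:
jog_arm:
  commands:
    - {"rot":[0,0,-8.4],"xyz":[0,0,0],"claw":1}
    - {"rot":[0,0,-8.4],"xyz":[0,0,0],"claw":1}
    - {"rot":[0,0,-8.4],"xyz":[0,0,0],"claw":1}
    - {"rot":[0,0,0],"xyz":[-0.02,-0.045,0],"claw":1}
    - {"rot":[0,0,0],"xyz":[-0.02,-0.045,0],"claw":1}
    - {"rot":[0,0,0],"xyz":[-0.02,-0.045,0],"claw":1}
    - {"rot":[0,0,0],"xyz":[-0.02,-0.045,0],"claw":1}
  grip_force: 20

```text
t: 0.8
eef_pos: [0.2888, 0.4572, 0.2372]
orientation: [-0.079, 0.997, -0.0, -0.0]
contact_force: [1.5, 0.0, 0.1]
opening: 0.0416
```

```bash
cat >> h.py <<'E'
from scipy.spatial.transform import Rotation as Ro
def delta(p,yaw=None):
    s=bot.get_state();R=Ro.from_quat(s['orientation']).as_matrix()
    e=R.T@(np.array(p)-s['eef_pos'])
    y=R[:,1];cy=np.degrees(np.arctan2(-y[0],y[1]))
    print('t',round(s['t'],2),'pos',np.round(s['eef_pos'],4),'yaw',round(cy,2),'tilt',np.round(R[:,2],3),'F',np.round(s['contact_force'],1),'open',round(s['opening'],4),'-> tool d',np.round(e,4))
E
python3 - <<'E'
from h import *
import pickle
a,b=pickle.load(open('v0.pkl','rb'))
def an(r,L,z):
    P=[onz(r,*p,z) for p in L]
    for i in range(len(P)):
        d=P[(i+1)%len(P)]-P[i];print(np.round(P[i],4),round(np.hypot(*d[:2]),4),round(np.degrees(np.arctan2(d[1],d[0])),1))
print('handle sc');an(a,[(352.5,310.5),(358.2,306.5),(353.5,300),(346,305)],.106)
print('button sc');an(a,[(355,315.8),(359,312.5)],.094)
print('handle top');an(b,[(171.2,195.5),(171.5,187.8),(178,188),(178,195.5)],.106)
print('pad top');an(b,[(334, 174), (300, 180), (306, 213), (340, 206)],.091)
yb=np.array([-np.sin(np.radians(9)),np.cos(np.radians(9))]);seat=np.array([.562,.0677])
p=seat-yb*.248;print('padend',p,'fork hole scene',onz(a,290.6,243.8,.058))
t=seat-yb*.30
delta([*t,.14])
E
```

```text
handle sc
[0.6117 0.3201 0.106 ] 0.0164 176.9
[0.5953 0.321  0.106 ] 0.0182 -101.0
[0.5918 0.3031 0.106 ] 0.0213 -4.0
[0.6131 0.3016 0.106 ] 0.0185 94.4
button sc
[0.6108 0.3288 0.094 ] 0.0123 -179.2
[0.5984 0.3286 0.094 ] 0.0123 0.8
handle top
[0.5885 0.3155 0.106 ] 0.0229 -1.5
[0.6114 0.3149 0.106 ] 0.0192 -92.9
[0.6104 0.2958 0.106 ] 0.0223 -179.4
[0.5881 0.2955 0.106 ] 0.02 88.9
pad top
[ 0.6466 -0.1637  0.091 ] 0.1022 99.1
[ 0.6304 -0.0627  0.091 ] 0.0999 -171.1
[ 0.5317 -0.0781  0.091 ] 0.1019 -79.3
[ 0.5507 -0.1782  0.091 ] 0.097 8.6
padend [ 0.60079575 -0.17724671] fork hole scene [0.57580125 0.07338287 0.058     ]
t 0.8 pos [0.2888 0.4572 0.2372] yaw 9.07 tilt [-0.    -0.001 -1.   ] F [1.5 0.  0.1] open 0.0416 -> tool d [-0.208  -0.7276  0.0978]
```

Request:
jog_arm:
  commands:
    - {"rot":[0,0,0],"xyz":[-0.03,-0.038,0],"claw":1}
    - {"rot":[0,0,0],"xyz":[-0.03,-0.038,0],"claw":1}
    - {"rot":[0,0,0],"xyz":[-0.02,-0.045,0],"claw":1}
    - {"rot":[0,0,0],"xyz":[-0.02,-0.045,0],"claw":1}
    - {"rot":[0,0,0],"xyz":[-0.018,-0.046,0],"claw":1}
    - {"rot":[0,0,0],"xyz":[-0.015,-0.047,0],"claw":1}
    - {"rot":[0,0,0],"xyz":[-0.015,-0.047,0],"claw":1}
    - {"rot":[0,0,0],"xyz":[-0.01,-0.048,0],"claw":1}
    - {"rot":[0,0,0],"xyz":[-0.01,-0.048,0],"claw":1}
    - {"rot":[0,0,0],"xyz":[-0.01,-0.048,0],"claw":1}
    - {"rot":[0,0,0],"xyz":[-0.01,-0.048,0],"claw":1}
    - {"rot":[0,0,0],"xyz":[-0.01,-0.048,0],"claw":1}

```text
t: 2.0
eef_pos: [0.5697, -0.0507, 0.2374]
orientation: [-0.079, 0.997, 0.0, -0.0]
contact_force: [0.5, 0.5, -0.2]
opening: 0.0005
```

Request:
jog_arm:
  commands:
    - {"rot":[0,0,0],"xyz":[-0.01,-0.046,0],"claw":1}
    - {"rot":[0,0,0],"xyz":[0,-0.046,0],"claw":1}
    - {"rot":[0,0,0],"xyz":[0,-0.046,0],"claw":1}
    - {"rot":[0,0,0],"xyz":[0,-0.044,0],"claw":1}
    - {"rot":[0,0,0],"xyz":[0,0,0.04],"claw":1}
    - {"rot":[0,0,0],"xyz":[0,0,0.04],"claw":1}
    - {"rot":[0,0,0],"xyz":[0,0,0.01],"claw":1}
    - {"rot":[0,0,0],"xyz":[0,0,0],"claw":1}

```text
t: 2.8
eef_pos: [0.6069, -0.2263, 0.1457]
orientation: [-0.079, 0.997, 0.001, -0.002]
contact_force: [-0.9, 1.0, 1.0]
opening: 0.0006
```

Run:
```python
from h import *
yb=np.array([-np.sin(np.radians(9)),np.cos(np.radians(9))]);seat=np.array([.562,.0677])
delta([*(seat-yb*.30),.07]); shot('top','t1')
r=shot('scene','s1')
cv2.imwrite('pics/c2.png',np.hstack([cv2.resize(cv2.imread('pics/s1.png')[130:290,150:350],(500,400)),cv2.resize(cv2.imread('pics/t1.png')[140:260,230:380],None,fx=2,fy=2)[:,:].repeat(1,0) if 0 else cv2.resize(cv2.imread('pics/t1.png')[140:300,250:370],(300,400))]))
```

```text
t 2.8 pos [ 0.6069 -0.2263  0.1457] yaw 9.09 tilt [-0.005  0.002 -1.   ] F [-0.9  1.   1. ] open 0.0006 -> tool d [-0.002  -0.0028  0.0757]
```

View pics/c2.png

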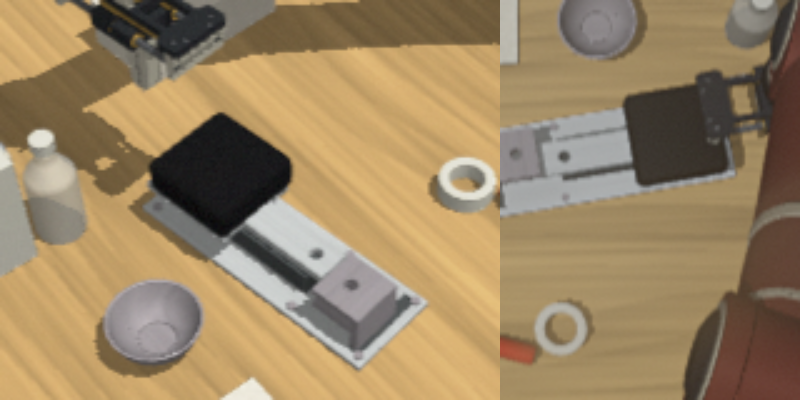

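The fingers stand clear beyond the pad's outer end, with the rest in front of them. I'll lower and push.

Request:
jog_arm:
  commands:
    - {"rot":[0,0,0],"xyz":[0,0,0.035],"claw":1}
    - {"rot":[0,0,0],"xyz":[0,0,0.035],"claw":1}
    - {"rot":[0,0,0],"xyz":[0,0,0.005],"claw":1}
    - {"rot":[0,0,0],"xyz":[0,0.015,0],"claw":1}
    - {"rot":[0,0,0],"xyz":[0,0.01,0],"claw":1}
    - {"rot":[0,0,0],"xyz":[0,0.01,0],"claw":1}
    - {"rot":[0,0,0],"xyz":[0,0.01,0],"claw":1}
    - {"rot":[0,0,0],"xyz":[0,0.01,0],"claw":1}
    - {"rot":[0,0,0],"xyz":[0,0.01,0],"claw":1}

```text
t: 3.8
eef_pos: [0.6004, -0.1665, 0.0753]
orientation: [-0.078, 0.997, -0.004, 0.004]
contact_force: [2.4, -6.7, 1.8]
opening: 0.0004
```

Run:
```python
from h import *
yb=np.array([-np.sin(np.radians(9)),np.cos(np.radians(9))]);seat=np.array([.562,.0677])
delta([*(seat-yb*.2075),.07])
```

```text
t 3.8 pos [ 0.6004 -0.1665  0.0753] yaw 8.93 tilt [ 0.008 -0.007 -1.   ] F [ 2.4 -6.7  1.8] open 0.0004 -> tool d [0.0014 0.0299 0.005 ]
```

Pushing takes about 6 N. I'll go on to near the stop, then in small steps.

Request:
jog_arm:
  commands:
    - {"rot":[0,0,0],"xyz":[0,0.008,0],"claw":1}
    - {"rot":[0,0,0],"xyz":[0,0.006,0],"claw":1}
    - {"rot":[0,0,0],"xyz":[0,0.005,0],"claw":1}
    - {"rot":[0,0,0],"xyz":[0,0.002,0],"claw":1}
    - {"rot":[0,0,0],"xyz":[0,0,0],"claw":1}

```text
t: 4.3
eef_pos: [0.5969, -0.1438, 0.075]
orientation: [-0.079, 0.997, -0.002, 0.003]
contact_force: [1.7, -4.3, 3.6]
opening: 0.0007
```

Request:
jog_arm:
  commands:
    - {"rot":[0,0,0],"xyz":[0,0.002,0],"claw":1}
    - {"rot":[0,0,0],"xyz":[0,0.002,0],"claw":1}
    - {"rot":[0,0,0],"xyz":[0,0,0],"claw":1}

```text
t: 4.6
eef_pos: [0.5959, -0.1395, 0.0745]
orientation: [-0.079, 0.997, -0.001, 0.003]
contact_force: [2.6, -4.7, 3.0]
opening: 0.0006
```

Request:
jog_arm:
  commands:
    - {"rot":[0,0,0],"xyz":[0,0.002,0],"claw":1}
    - {"rot":[0,0,0],"xyz":[0,0.002,0],"claw":1}
    - {"rot":[0,0,0],"xyz":[0,0,0],"claw":1}

```text
t: 4.9
eef_pos: [0.5949, -0.1352, 0.0741]
orientation: [-0.079, 0.997, -0.001, 0.002]
contact_force: [2.3, -5.3, 4.2]
opening: 0.0006
```

Request:
jog_arm:
  commands:
    - {"rot":[0,0,0],"xyz":[0,0.002,0],"claw":1}
    - {"rot":[0,0,0],"xyz":[0,0.002,0],"claw":1}
    - {"rot":[0,0,0],"xyz":[0,0,0],"claw":1}

```text
t: 5.2
eef_pos: [0.5948, -0.1347, 0.0741]
orientation: [-0.078, 0.997, -0.003, 0.003]
contact_force: [3.7, -9.5, 3.7]
opening: 0.0002
```

Request:
jog_arm:
  commands:
    - {"rot":[0,0,0],"xyz":[0,0.002,0],"claw":1}
    - {"rot":[0,0,0],"xyz":[0,0.001,0],"claw":1}
    - {"rot":[0,0,0],"xyz":[0,0,0],"claw":1}

```text
t: 5.5
eef_pos: [0.5948, -0.1347, 0.0742]
orientation: [-0.077, 0.997, -0.005, 0.004]
contact_force: [5.3, -11.9, 3.5]
opening: 0.0002
```

Force rose from 5 N to 12 N with no more motion, so the rest is against its hard stop. I'll back off and go above the pin.

Request:
jog_arm:
  commands:
    - {"rot":[0,0,0],"xyz":[0,-0.015,0],"claw":1}
    - {"rot":[0,0,0],"xyz":[0,-0.015,0],"claw":1}
    - {"rot":[0,0,0],"xyz":[0,0,-0.04],"claw":1}
    - {"rot":[0,0,0],"xyz":[0,0,-0.04],"claw":1}
    - {"rot":[0,0,0],"xyz":[0,0,-0.04],"claw":1}
    - {"rot":[0,0,5.5],"xyz":[0,0.04,0],"claw":0.3}
    - {"rot":[0,0,5.5],"xyz":[0,0.045,0],"claw":0.3}
    - {"rot":[0,0,0],"xyz":[0,0.048,0],"claw":0.3}
    - {"rot":[0,0,0],"xyz":[0,0.048,0],"claw":0.3}
    - {"rot":[0,0,0],"xyz":[0,0.048,0],"claw":0.3}
    - {"rot":[0,0,0],"xyz":[0,0.048,0],"claw":0.3}
    - {"rot":[0,0,0],"xyz":[0,0.048,0],"claw":0.3}

```text
t: 6.7
eef_pos: [0.5941, 0.1699, 0.1917]
orientation: [0.016, 1.0, 0.0, -0.002]
contact_force: [0.2, -0.1, -0.6]
opening: 0.0321
```

Run:
```python
from h import *
delta([.601,.310,.16])
```

```text
t 6.7 pos [0.5941 0.1699 0.1917] yaw -1.87 tilt [-0.004  0.001 -1.   ] F [ 0.2 -0.1 -0.6] open 0.0321 -> tool d [-0.0025  0.1402  0.0317]
```

Request:
jog_arm:
  commands:
    - {"rot":[0,0,0],"xyz":[-0.003,0.045,0],"claw":-0.4}
    - {"rot":[0,0,0],"xyz":[0,0.045,0],"claw":-0.4}
    - {"rot":[0,0,0],"xyz":[0,0.045,0],"claw":-0.4}
    - {"rot":[0,0,0],"xyz":[0,0.005,0.03],"claw":-0.4}
    - {"rot":[0,0,0],"xyz":[0,0,0],"claw":-0.4}
    - {"rot":[0,0,0],"xyz":[0,0,0],"claw":-0.4}

```text
t: 7.3
eef_pos: [0.6027, 0.3056, 0.1614]
orientation: [0.017, 1.0, -0.001, -0.002]
contact_force: [1.1, -0.3, -0.2]
opening: 0.0646
```

Run:
```python
from h import *
delta([.601,.310,.08]); a=shot('scene','s2');b=shot('top','t2')
o=np.zeros((600,800,3),np.uint8)
o[:400,:400]=cv2.resize(a['image'][260:360,300:400,::-1],(400,400),interpolation=2)
o[:400,400:]=cv2.resize(a['image'][175:275,205:305,::-1],(400,400),interpolation=2)
o[400:,:]=cv2.resize(b['image'][165:235,100:380,::-1],(800,200),interpolation=2)
cv2.imwrite('pics/c3.png',o)
s=bot.get_state();R=Ro.from_quat(s['orientation']).as_matrix()
for k in(-.02,.02): print(proj(a,s['eef_pos']+R@[0,0,.019+0*k]),proj(a,s['eef_pos']+R@[0,k,.06]))
```

```text
t 7.3 pos [0.6027 0.3056 0.1614] yaw -1.98 tilt [-0.004 -0.003 -1.   ] F [ 1.1 -0.3 -0.2] open 0.0646 -> tool d [0.0015 0.0045 0.0813]
[351.95187945 294.56521878] [343.63514457 298.03154416]
[351.95187945 294.56521878] [356.10585275 310.97440448]
```

View pics/c3.png

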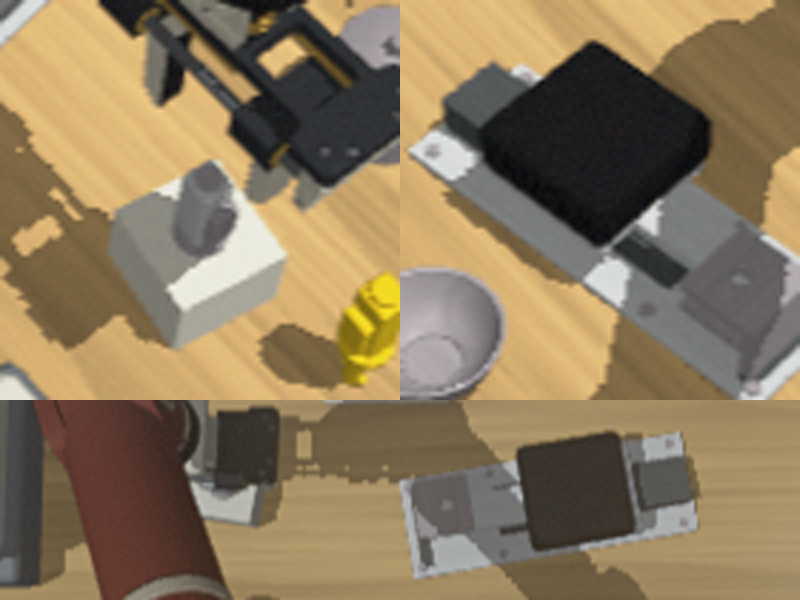

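The rest is home against the fork, the fork hole is still off to one side, and the jaws straddle the grey pin. I'll lower and squeeze.

Request:
jog_arm:
  commands:
    - {"rot":[0,0,0],"xyz":[0.001,0.0045,0.02],"claw":-0.4}
    - {"rot":[0,0,0],"xyz":[0,0,0.03],"claw":-0.4}
    - {"rot":[0,0,0],"xyz":[0,0,0.025],"claw":-0.4}
    - {"rot":[0,0,0],"xyz":[0,0,0.006],"claw":-0.4}
    - {"rot":[0,0,0],"xyz":[0,0,0],"claw":-0.4}
    - {"rot":[0,0,0],"xyz":[0,0,0],"claw":0.1}
    - {"rot":[0,0,0],"xyz":[0,0,0],"claw":0.2}
    - {"rot":[0,0,0],"xyz":[0,0,0],"claw":0.3}
    - {"rot":[0,0,0],"xyz":[0,0,0],"claw":0.3}
  grip_force: 30

```text
t: 8.3
eef_pos: [0.6032, 0.3119, 0.0825]
orientation: [0.017, 1.0, 0.0, 0.001]
contact_force: [-0.8, 0.3, -0.7]
opening: 0.0379
```

Request:
jog_arm:
  commands:
    - {"rot":[0,0,0],"xyz":[0,0,0],"claw":1}
    - {"rot":[0,0,0],"xyz":[0,0,0],"claw":1}
    - {"rot":[0,0,0],"xyz":[0,0,0],"claw":1}
    - {"rot":[0,0,0],"xyz":[0,0,0],"claw":1}

```text
t: 8.7
eef_pos: [0.6031, 0.3106, 0.0823]
orientation: [0.017, 1.0, -0.001, 0.0]
contact_force: [-1.4, -2.7, 6.9]
opening: 0.0246
```

Run:
```python
from h import *
delta([.601,.310,.08])
```

```text
t 8.7 pos [0.6031 0.3106 0.0823] yaw -1.98 tilt [ 0.    -0.002 -1.   ] F [-1.4 -2.7  6.9] open 0.0246 -> tool d [ 0.0021 -0.0007  0.0023]
```

Request:
jog_arm:
  commands:
    - {"rot":[0,0,0],"xyz":[0,0,-0.01],"claw":1}
    - {"rot":[0,0,0],"xyz":[0,0,-0.03],"claw":1}
    - {"rot":[0,0,0],"xyz":[0,0,-0.04],"claw":1}
    - {"rot":[0,0,0],"xyz":[0,0,-0.02],"claw":1}
    - {"rot":[0,0,0],"xyz":[0,0,0],"claw":1}
    - {"rot":[0,0,0],"xyz":[0,0,0],"claw":1}

```text
t: 9.3
eef_pos: [0.602, 0.312, 0.1807]
orientation: [0.017, 1.0, -0.0, -0.001]
contact_force: [0.4, 0.2, -2.4]
opening: 0.0245
```

Run:
```python
from h import *
delta([.570,.090,.18]); a=shot('scene','s3');b=shot('top','t3')
s=bot.get_state();R=Ro.from_quat(s['orientation']).as_matrix()
u=proj(a,s['eef_pos']+R@[0,0,.03]).round().astype(int);v=proj(a,s['eef_pos']+R@[0,0,.072]);print(u,v, proj(a,s['eef_pos']+R@[0,0,.024]))
x,y=u[0]-30,u[1]-40
cv2.imwrite('pics/c4.png',cv2.resize(a['image'][y:y+75,x:x+75,::-1],(600,600),interpolation=2));print(x,y)
```

```text
t 9.3 pos [0.602  0.312  0.1807] yaw -1.91 tilt [-0.002 -0.    -1.   ] F [ 0.4  0.2 -2.4] open 0.0245 -> tool d [ 0.0246 -0.223   0.0007]
[355 295] [353.20202277 304.64308443] [355.7841697  293.05661845]
325 255
```

View pics/c4.png

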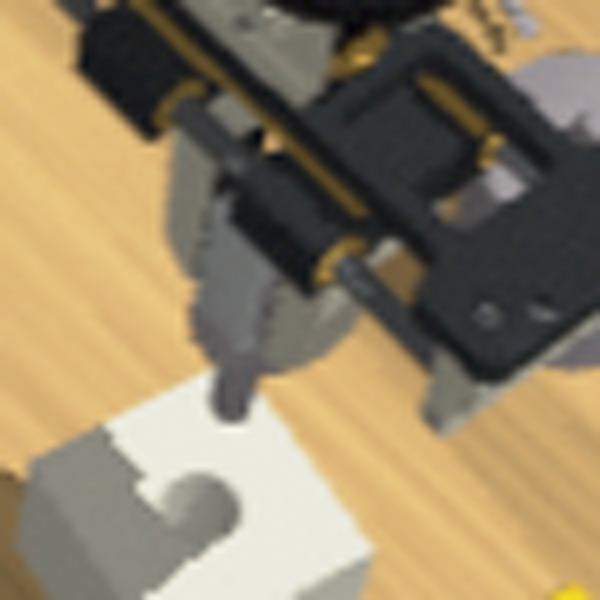

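The pin is held upright with its button in; its tip is at about scene (354,306). I'll carry it over the fork hole and turn back to bracket axes.

Request:
jog_arm:
  commands:
    - {"rot":[0,0,0],"xyz":[0.004,-0.03,0],"claw":1}
    - {"rot":[0,0,0],"xyz":[0.004,-0.045,0],"claw":1}
    - {"rot":[0,0,0],"xyz":[0.004,-0.045,0],"claw":1}
    - {"rot":[0,0,0],"xyz":[0.004,-0.045,0],"claw":1}
    - {"rot":[0,0,0],"xyz":[0.0035,-0.045,0],"claw":1}
    - {"rot":[0,0,0],"xyz":[0,-0.031,0],"claw":1}
    - {"rot":[0,0,-5.5],"xyz":[0,0,0],"claw":1}
    - {"rot":[0,0,-5.5],"xyz":[0,0,0],"claw":1}
    - {"rot":[0,0,0],"xyz":[0,0,0.02],"claw":1}
    - {"rot":[0,0,0],"xyz":[0,0,0.008],"claw":1}
    - {"rot":[0,0,0],"xyz":[0,0,0],"claw":1}
    - {"rot":[0,0,0],"xyz":[0,0,0],"claw":1}

```text
t: 10.6
eef_pos: [0.5749, 0.0716, 0.1531]
orientation: [-0.079, 0.997, -0.0, -0.001]
contact_force: [0.3, -1.0, -2.6]
opening: 0.0243
```

Run:
```python
from h import *
delta([.5745,.0715,.14]); a=shot('scene','s4')
s=bot.get_state();R=Ro.from_quat(s['orientation']).as_matrix()
print(proj(a,s['eef_pos']+R@[0,0,.074]),proj(a,s['eef_pos']+R@[0,0,.032]),proj(a,[*s['eef_pos'][:2],.058]))
p=onz(a,354,306.4,.107);print('tip at lift via scene',p,'tcp .602 .312')
x,y=255,205
cv2.imwrite('pics/c5.png',cv2.resize(a['image'][y:y+60,x:x+75,::-1],(750,600),interpolation=2))
```

```text
t 10.6 pos [0.5749 0.0716 0.1531] yaw 9.06 tilt [-0.001 -0.    -1.   ] F [ 0.3 -1.  -2.6] open 0.0243 -> tool d [ 0.0004 -0.0001  0.0131]
[290.46901411 237.98429978] [290.80517512 227.30022348] [290.30545583 243.28768501]
tip at lift via scene [0.60265274 0.31540737 0.107     ] tcp .602 .312
```

View pics/c5.png

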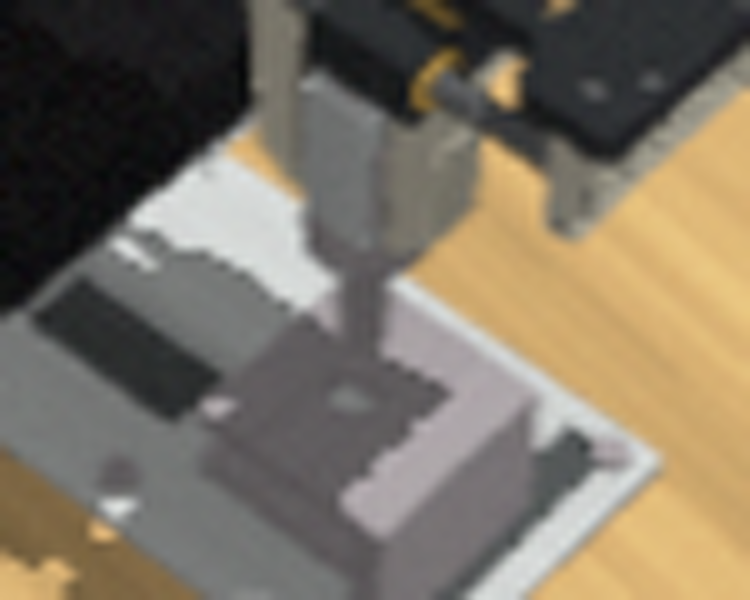

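Run:
```python
from h import *
import pickle
a,b=pickle.load(open('v0.pkl','rb'))
for r,(u,v) in((a,(290,244)),(b,(256,201))):
    g=cv2.cvtColor(r['image'],cv2.COLOR_RGB2GRAY)[v-6:v+7,u-6:u+7].astype(float)
    print(g.astype(int)); med=np.median(g[3:10,3:10]); 
    yy,xx=np.mgrid[-6:7,-6:7]; w=np.clip(np.median(g)-8-g,0,None)*(np.hypot(xx,yy)<4.5)
    c=(u+(w*xx).sum()/w.sum(),v+(w*yy).sum()/w.sum());print(c,onz(r,*c,.058))
print(onz(a,290.8,244.3,.058),'tcp .5749 .0716')
```

```text
[[152 152 155 155 154 155 153 150 150 151 153 153 153]
 [153 156 153 155 154 153 149 148 153 155 152 155 155]
 [155 155 153 156 152 148 147 150 154 153 154 154 154]
 [157 155 153 150 147 145 139 141 150 153 155 157 153]
 [155 152 149 144 124  96  87  91 113 147 154 152 153]
 [154 152 149 129 107  96  88  85  89 129 150 152 155]
 [150 150 152 133 105  87  81  87  88 125 151 155 153]
 [149 154 156 142 143 116  91  94 115 143 154 155 155]
 [152 155 154 157 146 142 133 145 152 156 154 153 154]
 [155 155 153 157 155 156 152 154 155 153 154 154 155]
 [155 157 158 156 153 152 151 154 156 156 153 156 159]
 [157 158 154 156 153 153 155 155 155 154 156 158 161]
 [157 155 154 153 155 157 155 156 157 157 157 159 157]]
(np.float64(290.2025691699605), np.float64(243.45553359683794)) [0.57587843 0.07194271 0.058     ]
[[130 130 128 129 131 130 129 129 126 130 130 129 130]
 [129 131 128 129 131 131 129 126 127 130 131 131 129]
 [129 132 129 131 131 132 131 129 127 129 129 130 130]
 [130 129 129 129 130 127 126 129 127 128 130 131 130]
 [130 131 130 129 123 110 103 117 119 127 130 130 131]
 [130 131 131 125  97  83  86 102 113 127 130 129 132]
 [130 129 131 123  84  88  95 102 109 126 130 129 129]
 [132 130 131 126 101  99 105 105 112 126 131 130 130]
 [132 130 130 130 120 107 107 113 122 125 127 129 130]
 [131 131 129 131 127 122 123 125 128 126 128 130 131]
 [131 128 128 130 128 131 131 128 131 127 125 129 129]
 [132 129 130 130 128 129 131 128 129 126 126 130 129]
 [133 131 130 129 129 129 130 127 129 128 127 131 129]]
(np.float64(255.6206896551724), np.float64(200.90886699507388)) [0.57535076 0.0712383  0.058     ]
[0.57641334 0.07487819 0.058     ] tcp .5749 .0716
```

Pixel-centroid refinement puts the hole at (0.5755, 0.0716) in both views, within 1 mm of the tip. I'll descend in feeling steps.

Request:
jog_arm:
  commands:
    - {"rot":[0,0,0],"xyz":[-0.0006,0,0.01],"claw":1}
    - {"rot":[0,0,0],"xyz":[0,0,0.006],"claw":1}
    - {"rot":[0,0,0],"xyz":[0,0,0.003],"claw":1}
    - {"rot":[0,0,0],"xyz":[0,0,0.001],"claw":1}
    - {"rot":[0,0,0],"xyz":[0,0,0],"claw":1}

```text
t: 11.15
eef_pos: [0.5757, 0.0716, 0.1335]
orientation: [-0.079, 0.997, -0.0, -0.0]
contact_force: [0.1, -0.2, -2.6]
opening: 0.0245
```

Request:
jog_arm:
  commands:
    - {"rot":[0,0,0],"xyz":[0,0,0.001],"claw":1}
    - {"rot":[0,0,0],"xyz":[0,0,0.001],"claw":1}
    - {"rot":[0,0,0],"xyz":[0,0,0.001],"claw":1}
    - {"rot":[0,0,0],"xyz":[0,0,0],"claw":1}

```text
t: 11.55
eef_pos: [0.5757, 0.0716, 0.1306]
orientation: [-0.079, 0.997, -0.0, -0.0]
contact_force: [-0.1, 0.3, -2.0]
opening: 0.0245
```

Request:
jog_arm:
  commands:
    - {"rot":[0,0,0],"xyz":[0,0,0.001],"claw":1}
    - {"rot":[0,0,0],"xyz":[0,0,0.001],"claw":1}
    - {"rot":[0,0,0],"xyz":[0,0,0.001],"claw":1}
    - {"rot":[0,0,0],"xyz":[0,0,0],"claw":1}

```text
t: 11.95
eef_pos: [0.5756, 0.0716, 0.1274]
orientation: [-0.079, 0.997, -0.0, -0.0]
contact_force: [-0.0, -0.6, -1.6]
opening: 0.0245
```

Request:
jog_arm:
  commands:
    - {"rot":[0,0,0],"xyz":[0,0,0.001],"claw":1}
    - {"rot":[0,0,0],"xyz":[0,0,0.001],"claw":1}
    - {"rot":[0,0,0],"xyz":[0,0,0],"claw":1}

```text
t: 12.25
eef_pos: [0.5758, 0.0716, 0.1255]
orientation: [-0.079, 0.997, -0.0, -0.0]
contact_force: [-0.5, -0.2, -2.9]
opening: 0.0243
```

The tip went freely about 7 mm into the fork's top plate. I'll drag the fork towards the bracket's −x, which is tool +x.

Request:
jog_arm:
  commands:
    - {"rot":[0,0,0],"xyz":[0.002,0,0],"claw":1}
    - {"rot":[0,0,0],"xyz":[0.002,0,0],"claw":1}
    - {"rot":[0,0,0],"xyz":[0.002,0,0],"claw":1}
    - {"rot":[0,0,0],"xyz":[0.002,0,0],"claw":1}
    - {"rot":[0,0,0],"xyz":[0,0,0],"claw":1}

```text
t: 12.75
eef_pos: [0.5686, 0.0703, 0.1262]
orientation: [-0.079, 0.997, -0.0, 0.001]
contact_force: [3.9, -0.3, -2.5]
opening: 0.0244
```

Run:
```python
from h import *
import pickle
a,b=pickle.load(open('v0.pkl','rb'))
yb=np.array([-np.sin(np.radians(9.05)),np.cos(np.radians(9.05))]);xb=np.array([yb[1],-yb[0]])
hole=np.array([.5756,.0716]);n=bot.get_state()['eef_pos'][:2]
for r,(u,v) in((a,(276,231)),(b,(275,202))):
    g=cv2.cvtColor(r['image'],cv2.COLOR_RGB2GRAY)[v-6:v+7,u-6:u+7].astype(float)
    yy,xx=np.mgrid[-6:7,-6:7]; w=np.clip(np.median(g)-20-g,0,None)*(np.hypot(xx,yy)<4.5)
    c=(u+(w*xx).sum()/w.sum(),v+(w*yy).sum()/w.sum());p=onz(r,*c,.049)[:2];print(c,p,'fork off x',(hole-p)@xb,'y',(hole-p)@yb,'now',(n-p)@xb)
# plate long edges, top view: midline at several columns
delta([*(hole-xb*.0115),.1255])
```

```text
(np.float64(276.2460443037975), np.float64(231.2405063291139)) [0.57396248 0.01457728] fork off x 0.010586598511879616 y 0.05605529558910846 now 0.003456655338684237
(np.float64(275.11577752553916), np.float64(202.12031782065833)) [0.57193146 0.01256655] fork off x 0.01290861536226784 y 0.05772152303039196 now 0.005778672189072461
t 12.75 pos [0.5686 0.0703 0.1262] yaw 9.05 tilt [ 0.002  0.    -1.   ] F [ 3.9 -0.3 -2.5] open 0.0244 -> tool d [0.0044 0.0002 0.0007]
```

Request:
jog_arm:
  commands:
    - {"rot":[0,0,0],"xyz":[0.002,0,0],"claw":1}
    - {"rot":[0,0,0],"xyz":[0.001,0,0],"claw":1}
    - {"rot":[0,0,0],"xyz":[0,0,0.0015],"claw":1}
    - {"rot":[0,0,0],"xyz":[0,0,0.0015],"claw":1}
    - {"rot":[0,0,0],"xyz":[0,0,0.001],"claw":1}
    - {"rot":[0,0,0],"xyz":[0,0,0],"claw":1}

```text
t: 13.35
eef_pos: [0.5649, 0.0695, 0.1215]
orientation: [-0.079, 0.997, -0.0, -0.0]
contact_force: [3.9, -1.1, 0.3]
opening: 0.0244
```

Request:
jog_arm:
  commands:
    - {"rot":[0,0,0],"xyz":[0,0,0.001],"claw":1}
    - {"rot":[0,0,0],"xyz":[0,0,0],"claw":1}

```text
t: 13.55
eef_pos: [0.5648, 0.0696, 0.1205]
orientation: [-0.079, 0.997, -0.0, -0.0]
contact_force: [4.5, -2.2, -1.8]
opening: 0.0245
```

The tip is already below the tongue's top level with almost no axial force, so I'll carry on down gently.

Request:
jog_arm:
  commands:
    - {"rot":[0,0,0],"xyz":[0,0,0.001],"claw":1}
    - {"rot":[0,0,0],"xyz":[0,0,0.001],"claw":1}
    - {"rot":[0,0,0],"xyz":[0,0,0.001],"claw":1}
    - {"rot":[0,0,0],"xyz":[0,0,0],"claw":1}

```text
t: 13.95
eef_pos: [0.5648, 0.0697, 0.1174]
orientation: [-0.079, 0.997, -0.0, -0.0]
contact_force: [3.7, -1.6, -1.2]
opening: 0.0243
```

Run:
```python
from h import *
delta([.5648,.0696,.09])
print(bot.get_state()['ft_torque'])
```

```text
t 13.95 pos [0.5648 0.0697 0.1174] yaw 9.05 tilt [-0. -0. -1.] F [ 3.7 -1.6 -1.2] open 0.0243 -> tool d [-0.     -0.0001  0.0274]
[-0.38122098 -1.18794858  0.00386103]
```

Request:
jog_arm:
  commands:
    - {"rot":[0,0,0],"xyz":[0,0,0.001],"claw":1}
    - {"rot":[0,0,0],"xyz":[0,0,0.001],"claw":1}
    - {"rot":[0,0,0],"xyz":[0,0,0.001],"claw":1}
    - {"rot":[0,0,0],"xyz":[0,0,0.001],"claw":1}
    - {"rot":[0,0,0],"xyz":[0,0,0.001],"claw":1}
    - {"rot":[0,0,0],"xyz":[0,0,0.001],"claw":1}
    - {"rot":[0,0,0],"xyz":[0,0,0],"claw":1}

```text
t: 14.65
eef_pos: [0.5647, 0.0697, 0.1114]
orientation: [-0.079, 0.997, -0.0, -0.0]
contact_force: [3.5, -2.1, -0.5]
opening: 0.0245
```

Request:
jog_arm:
  commands:
    - {"rot":[0,0,0],"xyz":[0,0,0.001],"claw":1}
    - {"rot":[0,0,0],"xyz":[0,0,0.001],"claw":1}
    - {"rot":[0,0,0],"xyz":[0,0,0.001],"claw":1}
    - {"rot":[0,0,0],"xyz":[0,0,0],"claw":1}

```text
t: 15.05
eef_pos: [0.5648, 0.0698, 0.1084]
orientation: [-0.079, 0.997, -0.0, -0.0]
contact_force: [4.4, -1.7, -0.7]
opening: 0.0243
```

Request:
jog_arm:
  commands:
    - {"rot":[0,0,0],"xyz":[0,0,0.0015],"claw":1}
    - {"rot":[0,0,0],"xyz":[0,0,0.0015],"claw":1}
    - {"rot":[0,0,0],"xyz":[0,0,0.0015],"claw":1}
    - {"rot":[0,0,0],"xyz":[0,0,0.0015],"claw":1}
    - {"rot":[0,0,0],"xyz":[0,0,0.0015],"claw":1}
    - {"rot":[0,0,0],"xyz":[0,0,0.0015],"claw":1}
    - {"rot":[0,0,0],"xyz":[0,0,0.0015],"claw":1}
    - {"rot":[0,0,0],"xyz":[0,0,0.0015],"claw":1}
    - {"rot":[0,0,0],"xyz":[0,0,0.001],"claw":1}
    - {"rot":[0,0,0],"xyz":[0,0,0.001],"claw":1}
    - {"rot":[0,0,0],"xyz":[0,0,0],"claw":1}

```text
t: 16.15
eef_pos: [0.565, 0.0699, 0.0945]
orientation: [-0.079, 0.997, -0.0, 0.0]
contact_force: [4.6, -2.1, 0.3]
opening: 0.0241
```

Request:
jog_arm:
  commands:
    - {"rot":[0,0,0],"xyz":[0,0,0.001],"claw":1}
    - {"rot":[0,0,0],"xyz":[0,0,0.001],"claw":1}
    - {"rot":[0,0,0],"xyz":[0,0,0],"claw":1}

```text
t: 16.45
eef_pos: [0.5649, 0.0698, 0.0925]
orientation: [-0.079, 0.997, -0.0, -0.0]
contact_force: [5.1, -2.3, 0.8]
opening: 0.0247
```

Request:
jog_arm:
  commands:
    - {"rot":[0,0,0],"xyz":[0,0,0.001],"claw":1}
    - {"rot":[0,0,0],"xyz":[0,0,0.001],"claw":1}
    - {"rot":[0,0,0],"xyz":[0,0,0],"claw":1}

```text
t: 16.75
eef_pos: [0.5649, 0.0698, 0.0905]
orientation: [-0.079, 0.997, -0.0, -0.0]
contact_force: [3.8, -2.6, 1.4]
opening: 0.0245
```

Request:
jog_arm:
  commands:
    - {"rot":[0,0,0],"xyz":[0,0,0.001],"claw":1}
    - {"rot":[0,0,0],"xyz":[0,0,0.001],"claw":1}
    - {"rot":[0,0,0],"xyz":[0,0,0],"claw":1}

```text
t: 17.05
eef_pos: [0.565, 0.0698, 0.0902]
orientation: [-0.079, 0.997, -0.0, 0.0]
contact_force: [1.4, -2.9, 10.3]
opening: 0.0247
```

Collar contact came at z = 0.0902, where 0.0903 was expected, with the axial force rising to 10 N. I'll release and rise clear.

Request:
jog_arm:
  commands:
    - {"rot":[0,0,0],"xyz":[0,0,0],"claw":0.2}
    - {"rot":[0,0,0],"xyz":[0,0,0],"claw":-0.1}
    - {"rot":[0,0,0],"xyz":[0,0,0],"claw":-0.3}
    - {"rot":[0,0,0],"xyz":[0,0,0],"claw":-0.3}

```text
t: 17.45
eef_pos: [0.5627, 0.0704, 0.0876]
orientation: [-0.079, 0.997, 0.0, -0.003]
contact_force: [0.4, -1.1, 0.6]
opening: 0.0518
```

Request:
jog_arm:
  commands:
    - {"rot":[0,0,0],"xyz":[0,0,-0.01],"claw":-0.3}
    - {"rot":[0,0,0],"xyz":[0,0,-0.04],"claw":-0.3}
    - {"rot":[0,0,0],"xyz":[0,0,-0.045],"claw":-0.3}
    - {"rot":[0,0,0],"xyz":[0,0,-0.045],"claw":-0.3}
    - {"rot":[0,0,0],"xyz":[0.02,0.045,0],"claw":-0.3}
    - {"rot":[0,0,0],"xyz":[0.02,0.045,0],"claw":-0.3}
    - {"rot":[0,0,0],"xyz":[0.02,0.045,0],"claw":-0.3}
    - {"rot":[0,0,0],"xyz":[0.0,0.045,0],"claw":-0.3}
    - {"rot":[0,0,0],"xyz":[0.0,0.045,0],"claw":-0.3}
    - {"rot":[0,0,0],"xyz":[0.0,0,0],"claw":-0.3}

```text
t: 18.45
eef_pos: [0.4665, 0.2911, 0.2291]
orientation: [-0.085, 0.996, 0.003, -0.001]
contact_force: [-0.8, 0.6, -0.6]
opening: 0.0605
```

Run:
```python
from h import *
delta([.5648,.0696,.2]); a=shot('scene','s5');b=shot('top','t5')
o=np.zeros((600,800,3),np.uint8)
o[:400,:500]=cv2.resize(a['image'][180:276,205:325,::-1],(500,400),interpolation=2)
o[400:,:400]=cv2.resize(b['image'][165:235,230:370,::-1],(400,200),interpolation=2)
o[:225,500:]=cv2.resize(a['image'][:,:,::-1],(300,225),interpolation=3)
o[400:,500:767]=cv2.resize(b['image'][:,:,::-1],(267,200),interpolation=3)
cv2.imwrite('pics/c6.png',o)
```

```text
t 18.45 pos [0.4665 0.2911 0.2291] yaw 9.78 tilt [-0.002  0.006 -1.   ] F [-0.8  0.6 -0.6] open 0.0605 -> tool d [-0.0593 -0.2352  0.0276]
```

View pics/c6.png

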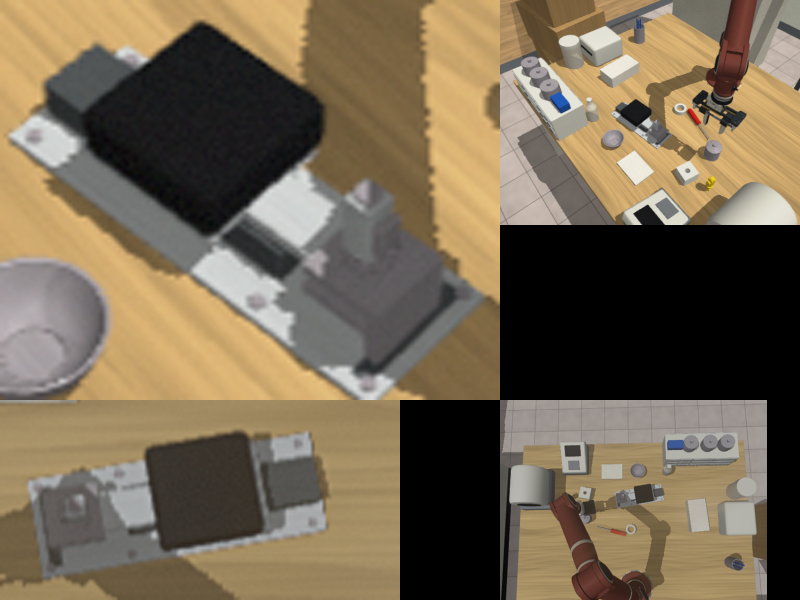

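Run:
```python
from h import *
a=shot('scene');
for z in(.114,.118,.124):print(z,proj(a,[.565,.0698,z]))
cv2.imwrite('pics/c7.png',cv2.resize(a['image'][212:252,270:320,::-1],(750,600),interpolation=2))
yb=np.array([-np.sin(np.radians(9)),np.cos(np.radians(9))])
for d in(.012,.017):
  p=np.array([.565,.0698])+yb*d; q=proj(a,[*p,.102]);print(d,(q-[270,212]+.5)*15)
print((proj(a,[.565,.0698,.058])-[270,212]+.5)*15)
```

```text
0.114 [293.51244221 226.68706439]
0.118 [293.55175918 225.64785549]
0.124 [293.61110696 224.07920087]
0.012 [414.8798764  312.99774184]
0.017 [438.53549394 329.29762022]
[352.23031703 438.10384828]
```

View pics/c7.png

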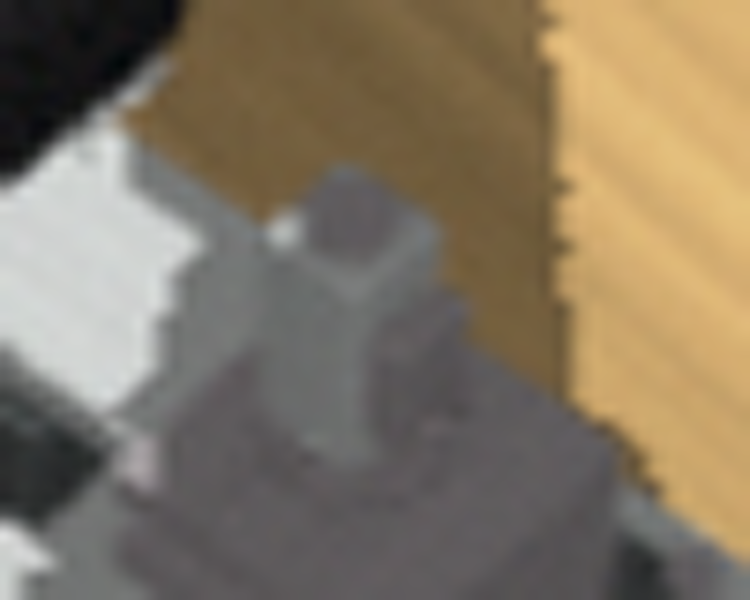

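The cap's height fits a fully seated collar to about 1.5 mm. The button's outer edge, at about crop (438,325), fits "out" (17 mm) rather than "in" (12 mm).

```bash
python3 -c "
from cell import bot
print(bot.close_job())"
```

```text
the job is handed in; nothing more can be done
None
```

The arm rest is home against its stop and locked with the grey pin. I handed the job in at about 18.5 s with the arm well clear; it reports no verdict.

- **Arm rest:** it slid at about 5 N. At the stop the force rose to 12 N with no further movement.
- **Pin:** I gripped it at 30 N with the jaws closed to 24.5 mm, so the button was fully in. The tip entered the loose fork's hole freely. I then dragged the fork about 11 mm sideways at about 4 N until the tip dropped into the tongue. The collar touched down at a gripper height of 90.2 mm, where I expected 90.3 mm, with an axial force of about 10 N.
- **Last look:** the pin stands upright with its collar on the fork, the button reads as sprung out, and the other things look undisturbed.

**Not fully confirmed:**
- The two cameras disagreed by 2–4 mm on my first hand-read positions. Finer readings agreed to about 1 mm at the fork hole but still differed by 2–3 mm at the tongue hole.
- The final height of the pin's cap was about 1.5 mm off the prediction, which is within the camera error.
- The balls can't be seen, and I did no pull test. That they are locked is inferred from the seated collar and the button being out.

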